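Engage the keyed drive shaft in the load-frame gearbox

TASK

Lift the keyed drive shaft (the one whose collar has a tab) out of its cup on the free-spinning turntable, leaving the plain shaft in its own cup, and set its tip in the bore of the gearbox hub. Turn it until the key slips into the keyway, then push it down against the spring until its collar is seated on the hub, and finish while still gripping it and holding it pushed fully home: do not let go. Leave the other things on the bench where they are.

Things in the scene. Friction and masses are not known exactly. Their poses are not given: they have to be found in the camera images.
- keyed_shaft: Keyed drive shaft, 112 mm long, 0.14-0.26 kg, upright in a turntable cup, hanging by its collar with a few mm of play. Origin: centre of the lower tip; z up to the knob. Steel shank 16 mm dia. from 0 to 60 mm (tip tapered to 10 mm over 4 mm), collar 40 mm dia. 60-66 mm, round black knob 30 mm dia. 66-112 mm, gripped at any yaw. At the start its x is within about 0.6 rad of world +x.
- shaft_tab (a point): Outer end of the steel tab on the keyed shaft's collar (7 mm wide, 32 mm from the axis, 66 mm above the tip). It points along the shaft's +x, the side of the key, so the key's direction is seen from above. The key below it is 6 mm wide, stands out to 12.5 mm from the axis and runs from 20 to 52 mm above the tip.
- shaft_knob (a point): Point on the keyed shaft's axis inside the knob, 92 mm above the tip: a good height to grip (20 mm under the knob's top).
- shaft_shoulder (a point): Point on the keyed shaft's axis at the underside of the collar, 60 mm above the tip; this face seats on the hub's top face when the shaft is fully home.
- plain_shaft: The plain shaft in the other cup: same length, shank, collar and knob, but without key and without tab on the collar. Not to be used. Origin at its lower tip.
- turntable: Fixed foot of the turntable, origin on the bench under its axis. An aluminium disc on it, 216 mm dia., top at 30 mm, spins freely. On the disc, 70 mm either side of the axis, stand two grey cups (open tubes, 42 mm outside, 29 mm inside, rims 92 mm above the bench) with the two shafts, tips at 32 mm: lift straight up over 65 mm to clear. A low tin, 24 mm high, stands on it too.
- gearbox: Grey gearbox, fixed, 130 by 120 mm, 72 mm high, origin on the bench under its centre. An upright steel hub, 52 mm across, stands in its middle, top face 100 mm above the bench. The hub does not turn. With the key off the keyway the shaft's tip goes in 20 mm and the key rests on the hub's face; turned to within about 0.1 rad of the keyway it goes on down.
- bore_mouth (a point): Centre of the bore in the hub's top face; z up, x is the gearbox's x (not the keyway's direction). Bore 19 mm dia., with one keyway 9 mm wide reaching 14.5 mm from the axis, open at the top and all the way down. The hub stopped anywhere: the keyway lies within 0.4 rad either side of this point's +x; it can be seen from above or felt by turning the shaft with the key on the face.
- plunger (a joint): Spring plunger in the bore, 0 = up (its top 50 mm below the hub's face), grows to 0.010 m when the shaft is fully home. The spring pushes the shaft back up with 4 N at first contact and 8 N when home, so the shaft stays home only while pushed down.
- cutter_ring: Bystander: steel cutting ring, 64 mm across, 22 mm high; to be left where it is.
- weight: Bystander: brass weight, 48 mm across, 50 mm high; to be left where it is.
- screwdriver: Bystander: screwdriver lying on the bench; to be left where it is.
- wrench: Bystander: wrench lying on the bench; to be left where it is.
- dish: Bystander: white dish, 90 mm across, 30 mm high; to be left where it is.
- porous_stone: Bystander: brown porous stone disc, 60 mm across, 12 mm high; to be left where it is.
- disc: The turntable's spinning disc with the two cups; origin on its axis 16 mm above the bench.
There are look-alikes about, which are no part of the job. What is shaped like the keyed_shaft but orange is not meant. Leave any blue look-alike of the gearbox alone.

How it is judged:
By the outcome, as a careful person would: the job done as asked, in the order asked, and still so for the second after the job is handed in, while the arm keeps its last pose, push and grip.
It also fails if it takes over 48 s, if anything falls off the work surface, if the arm or the gripper's body presses on something with over 40 N, if the wrist force passes 120 N, or if a joint passes its speed limit or range.

ROBOT

A 7-joint arm with a two-finger parallel gripper is mounted at the origin on the work surface. World frame = base frame: x ahead of the robot, y to its left, z up, the work surface at z = 0. Lengths are in m, angles in rad, forces in N, time in s.
With the tool pointing down it reaches from about 0.425 to 0.875 m from the base axis. Payload 4.7 kg.
Tool frame: the origin (TCP) lies at the very end of the fingers, on their centre line; the grasp point (between the pads) lies 19 mm behind it (grip_point_offset is the distance from the TCP to the grasp point, in m); x points along the fingers, z is the direction in which the jaws open and shut, and the axes are right-handed (so a half turn about x gives the same grasp; the last joint's range is limited). The gripper opens to 87 mm and grips with 3 to 60 N. Pads are 19 mm wide; open, the fingers measure 117 mm over their backs; the gripper's body (75 mm by 190 mm) begins 51 mm behind the grasp point.
Start: joints at [-1.296, 0.321, -0.07, 1.45, 0.023, 1.371, -0.057], TCP at [0.168, 0.628, 0.223] pointing down, gripper open.
Joint ranges: [-2.86, 2.86], [-0.3, 2.09], [-1.38, 1.24], [0.06, 2.45], [-1.56, 4.7], [0.09, 2.05], [-2.69, 2.69]. Speed limits (rad/s): [2.57, 2.57, 3.14, 3.14, 3.14, 3.14, 3.14].

INTERFACE

Orientations are given as a rotation vector (axis times angle).
In Python, from bench import get_state, get_image, calibration, close_job, grip_point_offset gives the robot as it stands.
- The arm moves only by the tool play_rows, never from a script. Its argument "targets" is a list of rows, each an object with "claw": the closure, from 0 (fully open) to 1 (shut); "linear": the shift along the tool's x, y, z as a fraction of full scale, a list of three; "rotation": the turn, a rotation vector about the tool's x, y, z as a fraction of full scale, a list of three. In form: [{"claw": claw, "linear": [x, y, z], "rotation": [wx, wy, wz]}, ...]. A call has 1 to 10 rows; each row shifts and turns the pose as measured when the row begins, along the tool's axes as they then stand; what a row does not reach is not made up. Full scale, the value 1, is 2.5 cm for a shift and 90 degrees for a turn. A row lasts 1/12 s, in which the tool goes at most 41.7 mm and 7.16 degrees, less where a joint would pass 70% of its speed; a pose out of reach is approached as far as the arm can. A call with a number of a shift or a turn outside -1 to 1 is refused whole. A call with a gripper value outside its range is refused whole. The fingers move at their own pace and stop on an object; "newtons" is the grip in N (left out, the last holds). Time passes only in rows, so rows that do not move let the fingers close. It gives the time, the measured TCP pose, the force and the opening at its end, in the units of the state.
- get_state(): the state, without advancing time (a new reading comes with each control period).
- get_image(name): name is "scene" or "side" or "wrist"; returns the picture (400x640x3 uint8, blue, green, red); there is no depth.
- calibration(name): a dict with "fx", "fy", "cx", "cy" (pixels), "rvec" (rotation vector, rad) and "tvec" (3), from world to camera coordinates, as OpenCV has them; the wrist camera has in their place "hand_eye" (4x4, takes a point from camera to tool coordinates, whose origin is the TCP and whose axes are the tool frame's). Camera axes: x right, y down, z forward; pixel columns grow to the right and rows downward; lengths in m; the calibration is good to about 2 mm. A picture is of the moment at which its call begins: read the wrist's pose just before it. calibration takes no time and is no camera call.
- close_job(): hands the job in, once; it reports no verdict.
The state is a dict: "time": time; "joint_positions": joint angles; "qd": joint speeds; "joint_torque": joint torques, N m; "position": TCP position; "tool_rot": TCP orientation; "ft_force": force on the tool from outside, world axes, zero at the start; "torque": the same for the moment, N m; "grip_width": opening from 0.0 (shut) to 1.0 (fully open).
Only numpy, scipy, OpenCV 4.12 (cv2) and the standard library are available. Lean on these libraries where they do the work, as an engineer would, in place of code of your own. Each camera call takes 0.05 s, during which the arm holds its last target. There are 200 camera calls.

## Working session

There is one attempt and no reset: what is moved stays moved. The work goes in short steps, Python scripts to look and compute and a tool call to move; the robot and the scene stay as the last step left them, time stands still between calls to the robot, and variables do not carry over. Pictures are saved under pics/ and viewed, about 8 in all and at most 12, crops included, and the job is handed in when it is done.

Besides the shell and the picture viewer there is one more tool, called after "Emit:" by a JSON object that holds its "api" and its "payload". play_rows: Moves the arm, as the interface text tells. Shift numbers are shares of 2.5 cm and turn numbers shares of 90 degrees, none past 1 either way. Its arguments: {"type":"object","properties":{"targets":{"type":"array"},"newtons":{"type":"number"}},"required":["targets"]}

```bash
mkdir -p pics; python3 - <<'E'
from bench import *
import cv2,numpy as np
print(get_state(), grip_point_offset if not callable(grip_point_offset) else grip_point_offset())
for n in("scene","side","wrist"):
    print(n,calibration(n))
a=[get_image(n) for n in("scene","side","wrist")]
for n,i in zip(("scene","side","wrist"),a): cv2.imwrite(f"pics/{n}0.png",i)
E
```

```text
{'time': 0.0, 'joint_positions': array([-1.29592463,  0.32180524, -0.07008251,  1.4516633 ,  0.02261598,
        1.37080027, -0.05693628]), 'qd': array([-0.00055587,  0.00235999, -0.0016867 ,  0.00061532, -0.00082957,
       -0.00231992,  0.00093621]), 'joint_torque': array([ 4.21232135e-04, -4.91293359e+01, -4.03496716e-01, -3.12527204e+01,
       -6.38796366e-02,  4.40497440e-02,  1.79997264e-04]), 'position': array([0.16750062, 0.62747849, 0.22147891]), 'tool_rot': array([-1.01622315,  1.32280944,  1.01415712]), 'ft_force': array([ 0.15089355, -0.09173895,  0.51338689]), 'torque': array([-0.0175268 ,  0.03630983,  0.01796604]), 'grip_width': 0.9973832367251954} 0.0187
scene {'fx': 470.65380128559156, 'fy': 470.65380128559156, 'cx': 314.97770935510795, 'cy': 194.72351673741358, 'rvec': array([ 1.29768879,  2.3059052 , -0.86212961]), 'tvec': array([ 0.27084121, -0.26760724,  1.642768  ])}
side {'fx': 457.1121808842139, 'fy': 457.1121808842139, 'cx': 310.64470740244667, 'cy': 200.05205366307175, 'rvec': array([ 2.08635959, -0.61739012,  0.36229671]), 'tvec': array([-0.46301551,  0.24762832,  1.05456313])}
wrist {'fx': 358.84135285618754, 'fy': 358.84135285618754, 'cx': 321.82153789801384, 'cy': 200.70524021234402, 'hand_eye': array([[ 6.96126201e-04, -2.63015347e-01,  9.64791399e-01,
        -1.62382479e-01],
       [ 1.36716025e-04, -9.64791598e-01, -2.63015500e-01,
         7.08987808e-02],
       [ 9.99999748e-01,  3.14994426e-04, -6.35658298e-04,
         4.83768984e-04],
       [ 0.00000000e+00,  0.00000000e+00,  0.00000000e+00,
         1.00000000e+00]])}
```

View pics/scene0.png

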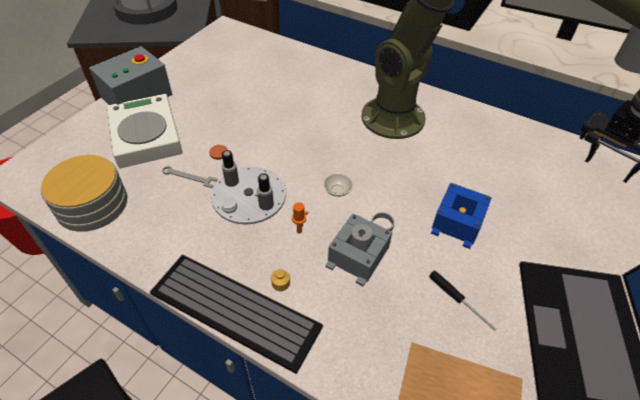

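View pics/side0.png

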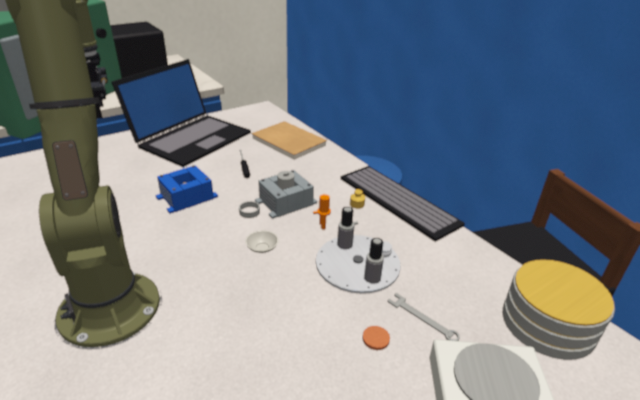

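The scene view shows black-knobbed shafts on the turntable at (228,155) and (264,180). The orange look-alike is at (299,212), the grey gearbox hub at (361,233), and a blue look-alike gearbox at (462,215). Next I'll take a close crop to find the tab.

```bash
cat > h.py <<'E'
from bench import *
import cv2,numpy as np
from scipy.spatial.transform import Rotation as R
def ray(name,uv,st=None):
    c=calibration(name); d=np.array([(uv[0]-c['cx'])/c['fx'],(uv[1]-c['cy'])/c['fy'],1.])
    if name=='wrist':
        T=np.eye(4);T[:3,:3]=R.from_rotvec(st['tool_rot']).as_matrix();T[:3,3]=st['position']
        T=T@c['hand_eye'];return T[:3,3],T[:3,:3]@d
    Rm=R.from_rotvec(c['rvec']).as_matrix();return -Rm.T@c['tvec'],Rm.T@d
def onz(name,uv,z,st=None):
    o,d=ray(name,uv,st);return o+d*(z-o[2])/d[2]
E
python3 - <<'E'
from h import *
a=cv2.imread('pics/scene0.png')[140:225,190:310];b=cv2.imread('pics/side0.png')[190:300,305:415]
f=lambda i:cv2.resize(i,(400,400*i.shape[0]//i.shape[1]),interpolation=cv2.INTER_CUBIC)
a,b=f(a),f(b);c=np.zeros((400,800,3),np.uint8);c[:a.shape[0],:400]=a;c[:b.shape[0],400:]=b
cv2.imwrite('pics/c1.png',c)
for n,u,z in [('scene',(227,152),.144),('scene',(264,175),.144),('side',(347,210),.144),('side',(376,241),.144),('scene',(361,233),.1),('side',(287,176),.1),('scene',(249,191),.03),('scene',(299,206),.1),('scene',(338,184),.03)]: print(n,u,onz(n,u,z).round(3))
s=get_state();print(R.from_rotvec(s['tool_rot']).as_matrix().round(2))
E
```

```text
scene (227, 152) [ 0.549 -0.274  0.144]
scene (264, 175) [ 0.568 -0.135  0.144]
side (347, 210) [ 0.573 -0.135  0.144]
side (376, 241) [ 0.553 -0.271  0.144]
scene (361, 233) [0.573 0.163 0.1  ]
side (287, 176) [0.57  0.153 0.1  ]
scene (249, 191) [ 0.558 -0.205  0.03 ]
scene (299, 206) [ 0.58  -0.018  0.1  ]
scene (338, 184) [0.398 0.003 0.03 ]
[[-0.   -0.97  0.26]
 [-0.    0.26  0.97]
 [-1.   -0.   -0.  ]]
```

View pics/c1.png

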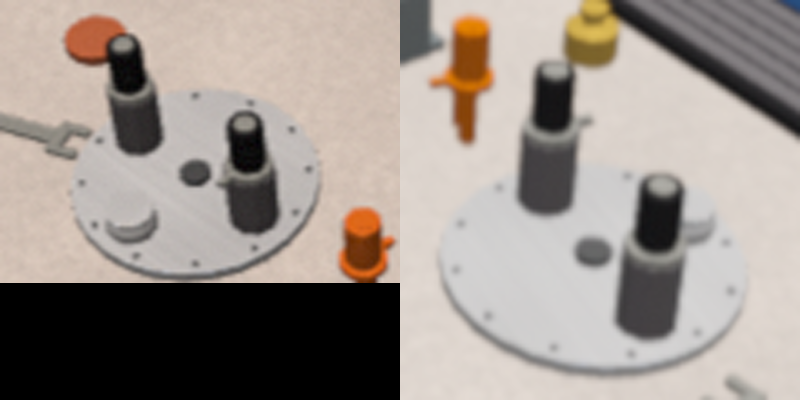

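The tab is on the shaft nearer the gearbox, at scene (264,180). Its tab shows at scene (257,195) and side (357,223), and the other shaft has none. First I'll move over the hub and look from close by.

Emit:
{"api": "play_rows", "payload": {"targets": [{"claw":0,"linear":[0,-1,-0.68],"rotation":[0,0,0]},{"claw":0,"linear":[0,-1,-0.68],"rotation":[0,0,0]},{"claw":0,"linear":[0,-1,-0.68],"rotation":[0,0,0]},{"claw":0,"linear":[0,-1,-0.68],"rotation":[0,0,0]},{"claw":0,"linear":[0,-1,-0.68],"rotation":[0,0,0]},{"claw":0,"linear":[0,-1,-0.68],"rotation":[0,0,0]},{"claw":0,"linear":[0,-1,-0.68],"rotation":[0,0,0]},{"claw":0,"linear":[0,-1,-0.68],"rotation":[0,0,0]},{"claw":0,"linear":[0,-1,-0.68],"rotation":[0,0,0]},{"claw":0,"linear":[0,-1,-0.68],"rotation":[0,0,0]}]}}

```text
time: 0.98
position: [0.3643, 0.3946, 0.2158]
tool_rot: [-1.028, 1.324, 1.031]
ft_force: [0.6, 0.2, 0.4]
grip_width: 0.999
```

```bash
python3 - <<'E'
from h import *
t1=onz('scene',(256.6,195.2),.097);t2=onz('side',(356.7,223.5),.097);print(t1,t2)
s=get_state();print(s['time'],s['position'],s['joint_positions'].round(2),R.from_rotvec(s['tool_rot']).as_matrix().round(3))
E
```

```text
[ 0.60517258 -0.13729578  0.097     ] [ 0.60056849 -0.14526608  0.097     ]
0.9833 [0.36426265 0.39463259 0.21583752] [-0.97  0.09  0.11  1.74 -0.01  1.32  0.47] [[-0.009 -0.971  0.241]
 [-0.005  0.241  0.971]
 [-1.     0.007 -0.006]]
```

Emit:
{"api": "play_rows", "payload": {"targets": [{"claw":0,"linear":[0,-1,-0.75],"rotation":[0,0,0]},{"claw":0,"linear":[0,-1,-0.75],"rotation":[0,0,0]},{"claw":0,"linear":[0,-1,-0.75],"rotation":[0,0,0]},{"claw":0,"linear":[0,-1,-0.75],"rotation":[0,0,0]},{"claw":0,"linear":[0,-1,-0.75],"rotation":[0,0,0]},{"claw":0,"linear":[0,-1,-0.75],"rotation":[0,0,0]},{"claw":0,"linear":[0,-1,-0.75],"rotation":[0,0,0]},{"claw":0,"linear":[0,-1,-0.75],"rotation":[0,0,0]},{"claw":0,"linear":[0,-1,-0.75],"rotation":[0,0,0]},{"claw":0,"linear":[0,0,0],"rotation":[0,0,0]}]}}

```text
time: 1.82
position: [0.5513, 0.156, 0.2137]
tool_rot: [-1.025, 1.33, 1.022]
ft_force: [0.0, -1.5, 0.1]
grip_width: 1.0
```

```bash
python3 - <<'E'
from h import *
s=get_state();i=get_image('wrist');cv2.imwrite('pics/w1.png',i);np.save('s1.npy',s,allow_pickle=True)
print(s['position'],s['joint_positions'].round(2),s['qd'].round(2),R.from_rotvec(s['tool_rot']).as_matrix().round(3))
E
```

```text
[0.55132848 0.15599301 0.21369604] [-0.65  0.17  0.36  1.66 -0.06  1.33  1.04] [-0.02 -0.01 -0.05  0.02 -0.04  0.02 -0.04] [[-0.008 -0.968  0.249]
 [-0.009  0.249  0.968]
 [-1.     0.006 -0.01 ]]
```

View pics/w1.png

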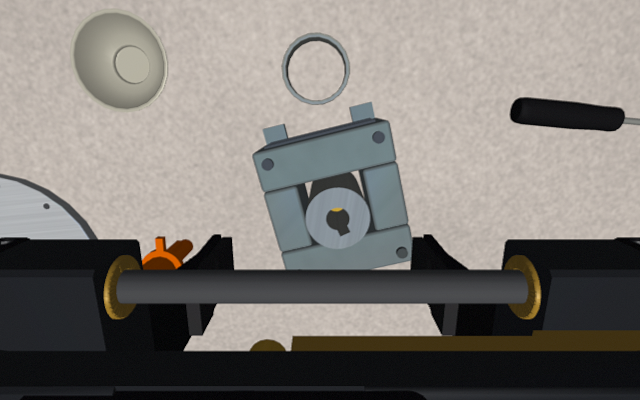

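The wrist view shows the hub face centred near (337,218), with the bore inside it. The keyway points down and right, toward (346,234).

```bash
python3 - <<'E'
from h import *
i=cv2.imread('pics/w1.png');s=np.load('s1.npy',allow_pickle=True).item()
# rectify a top view of plane z=.1, 0.25 mm/px
C=onz('wrist',(337.5,218),.1,s);print(C)
g=np.array([[-1,-1],[1,-1],[1,1],[-1,1]])*.035
T=np.eye(4);T[:3,:3]=R.from_rotvec(s['tool_rot']).as_matrix();T[:3,3]=s['position'];T=T@calibration('wrist')['hand_eye']
c=calibration('wrist')
def proj(p):
    q=np.linalg.inv(T)@np.r_[p,1];return [c['fx']*q[0]/q[2]+c['cx'],c['fy']*q[1]/q[2]+c['cy']]
src=np.float32([proj(np.r_[C[:2]+x,.1]) for x in g]);dst=np.float32((g+.035)*8000)
W=cv2.warpPerspective(i,cv2.getPerspectiveTransform(src,dst),(560,560))[::-1]
cv2.imwrite('pics/hub.png',W)
E
```

```text
[0.57182266 0.16286537 0.1       ]
```

View pics/hub.png

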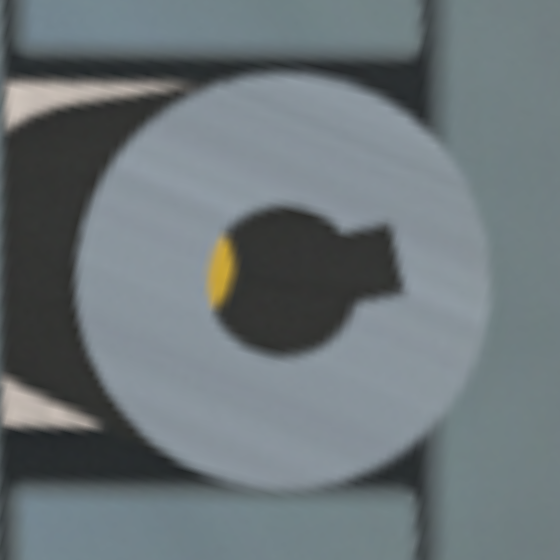

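Hub centre is (0.572, 0.163) and the keyway yaw is about +0.18 rad. Next is a close look at the shaft and its tab.

Emit:
{"api": "play_rows", "payload": {"targets": [{"claw":0,"linear":[0,-0.25,-1],"rotation":[0,0,0]},{"claw":0,"linear":[0,-0.25,-1],"rotation":[0,0,0]},{"claw":0,"linear":[0,-0.25,-1],"rotation":[0,0,0]},{"claw":0,"linear":[0,-0.25,-1],"rotation":[0,0,0]},{"claw":0,"linear":[0,-0.25,-1],"rotation":[0,0,0]},{"claw":0,"linear":[0,-0.25,-1],"rotation":[0,0,0]},{"claw":0,"linear":[0,-0.25,-1],"rotation":[0,0,0]},{"claw":0,"linear":[0,-0.25,-1],"rotation":[0,0,0]},{"claw":0,"linear":[0,0,0],"rotation":[0,0,0]}]}}

```text
time: 2.62
position: [0.5452, -0.0423, 0.2111]
tool_rot: [-1.031, 1.324, 1.047]
ft_force: [0.1, -0.6, 0.5]
grip_width: 1.0
```

```bash
python3 - <<'E'
from h import *
s=get_state();i=get_image('wrist');cv2.imwrite('pics/w2.png',i);np.save('s2.npy',s,allow_pickle=True)
print(s['position'],s['joint_positions'].round(2),s['qd'].round(2),R.from_rotvec(s['tool_rot']).as_matrix().round(3))
E
```

```text
[ 0.54521834 -0.04225731  0.21113479] [-0.43  0.12  0.5   1.73 -0.06  1.32  1.42] [-0.03 -0.01 -0.06  0.01 -0.04  0.01 -0.04] [[-0.017 -0.973  0.229]
 [-0.001  0.23   0.973]
 [-1.     0.016 -0.005]]
```

View pics/w2.png

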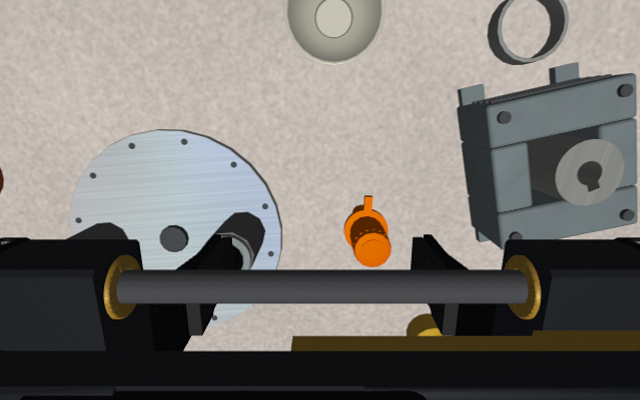

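The shaft is hidden behind the finger at about (240,245). I'll shift toward +x to bring it into view.

Emit:
{"api": "play_rows", "payload": {"targets": [{"claw":0,"linear":[0,-1,-0.8],"rotation":[0,0,0]},{"claw":0,"linear":[0,-1,-0.8],"rotation":[0,0,0]},{"claw":0,"linear":[0,-1,-0.8],"rotation":[0,0,0]},{"claw":0,"linear":[0,-1,-0.8],"rotation":[0,0,0]},{"claw":0,"linear":[0,0,0],"rotation":[0,0,0]}]}}

```text
time: 3.08
position: [0.6281, -0.1269, 0.2068]
tool_rot: [-1.037, 1.309, 1.072]
ft_force: [-0.9, -0.4, -1.0]
grip_width: 0.999
```

```bash
python3 - <<'E'
from h import *
s=get_state();i=get_image('wrist');np.save('s3.npy',s,allow_pickle=True)
cv2.imwrite('pics/w3.png',i)
cv2.imwrite('pics/w3c.png',cv2.resize(i[100:300,200:440],None,fx=3,fy=3,interpolation=cv2.INTER_CUBIC))
print(s['position'],s['joint_positions'].round(2),R.from_rotvec(s['tool_rot']).as_matrix().round(3))
E
```

```text
[ 0.62808989 -0.12687666  0.2067642 ] [-0.27  0.35  0.55  1.5  -0.19  1.37  1.66] [[-0.019 -0.978  0.208]
 [ 0.011  0.208  0.978]
 [-1.     0.021  0.007]]
```

View pics/w3c.png

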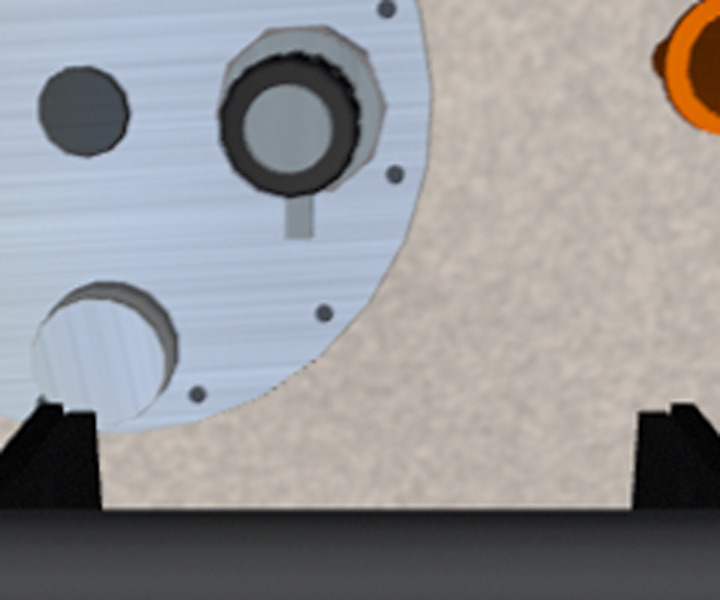

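The crop shows the knob top centred at wrist pixel (296,141). The tab points straight down, with its end at (300,180).

```bash
python3 - <<'E'
from h import *
s=np.load('s3.npy',allow_pickle=True).item()
k=onz('wrist',(296.3,141.3),.144,s);e=onz('wrist',(300,180),.098,s);m=onz('wrist',(299.8,168),.098,s)
print(k,e,'yaw ce',np.arctan2(*(e-k)[[1,0]]),'edge',np.arctan2(*(e-m)[[1,0]]),np.linalg.norm((e-k)[:2]))
Rm=R.from_rotvec(s['tool_rot']).as_matrix()
print('delta tool',Rm.T@(np.r_[k[:2],s['position'][2]]-s['position']))
# tool correction rotvec to exact vertical, with tool z at yaw: keep
z=np.array([Rm[0,2],Rm[1,2],0]);z/=np.linalg.norm(z);x=np.array([0,0,-1.]);y=np.cross(z,x)
print('fix',R.from_matrix(Rm.T@np.c_[x,y,z]).as_rotvec()/(np.pi/2))
E
```

```text
[ 0.57692933 -0.13156141  0.144     ] [ 0.60936206 -0.13909044  0.098     ] yaw ce -0.22810268821355462 edge -0.20806688336548024 0.03329516765814784
delta tool [ 0.00093457  0.04905345 -0.01523928]
fix [ 4.57069338e-05  4.32041179e-03 -1.34694293e-02]
```

Emit:
{"api": "play_rows", "payload": {"targets": [{"claw":0,"linear":[0,1,-0.3],"rotation":[0,0,-0.013]},{"claw":0,"linear":[0,1,-0.3],"rotation":[0,0.004,0]},{"claw":0,"linear":[0,0,0],"rotation":[0,0,0]}]}}

```text
time: 3.38
position: [0.5737, -0.1205, 0.2025]
tool_rot: [-1.053, 1.302, 1.069]
ft_force: [0.2, -0.7, -0.2]
grip_width: 1.001
```

```bash
cat > d.py <<'E'
from h import *
import sys
def delta(tgt,yaw=None):
    s=get_state();Rm=R.from_rotvec(s['tool_rot']).as_matrix()
    z=np.array([Rm[0,2],Rm[1,2],0]);z/=np.linalg.norm(z)
    if yaw is not None: z=np.array([np.cos(yaw),np.sin(yaw),0])
    x=np.array([0,0,-1.]);y=np.cross(z,x)
    print('t',s['time'],'pos',s['position'].round(4),'q',s['joint_positions'].round(2),'F',s['ft_force'].round(1),'M',s['torque'].round(2),'grip',round(s['grip_width'],3),'zyaw',round(float(np.arctan2(Rm[1,2],Rm[0,2])),3))
    print('lin/.025',(Rm.T@(np.array(tgt)-s['position'])/.025).round(2),'rot',(R.from_matrix(Rm.T@np.c_[x,y,z]).as_rotvec()/(np.pi/2)).round(4))
v=[float(a) for a in sys.argv[1:]]
delta(v[:3],v[3] if len(v)>3 else None)
E
python3 d.py .576 -.1325 .105
```

```text
t 3.3833 pos [ 0.5737 -0.1205  0.2025] q [-0.32  0.22  0.56  1.65 -0.12  1.31  1.63] F [ 0.2 -0.7 -0.2] M [-0.08 -0.08 -0.04] grip 1.001 zyaw 1.371
lin/.025 [ 3.9  -0.23 -0.47] rot [ 0.      0.0019 -0.0065]
```

Emit:
{"api": "play_rows", "payload": {"targets": [{"claw":0,"linear":[0,-0.25,-0.47],"rotation":[0,0,-0.006]},{"claw":0,"linear":[0.7,0,0],"rotation":[0,0,0]},{"claw":0,"linear":[0.7,0,0],"rotation":[0,0,0]},{"claw":0,"linear":[0,0,0],"rotation":[0,0,0]}]}}

```text
time: 3.72
position: [0.5803, -0.126, 0.1685]
tool_rot: [-1.065, 1.281, 1.069]
ft_force: [0.2, 0.1, -0.6]
grip_width: 0.997
```

```bash
python3 d.py .576 -.1325 .105
```

```text
t 3.7167 pos [ 0.5803 -0.126   0.1685] q [-0.3   0.25  0.56  1.69 -0.15  1.23  1.67] F [ 0.2  0.1 -0.6] M [-0.01  0.06  0.  ] grip 0.997 zyaw 1.382
lin/.025 [ 2.54  0.13 -0.31] rot [-0.      0.0063  0.0036]
```

Emit:
{"api": "play_rows", "payload": {"targets": [{"claw":0,"linear":[0.5,0.15,-0.35],"rotation":[0,0.006,0.004]},{"claw":0,"linear":[0.7,0,0],"rotation":[0,0,0]},{"claw":0,"linear":[0.7,0,0],"rotation":[0,0,0]},{"claw":0,"linear":[0.7,0,0],"rotation":[0,0,0]},{"claw":0,"linear":[0,0,0],"rotation":[0,0,0]}]}}

```text
time: 4.13
position: [0.5783, -0.134, 0.1028]
tool_rot: [-1.076, 1.288, 1.069]
ft_force: [-0.2, 0.8, -0.5]
grip_width: 1.001
```

```bash
python3 d.py .576 -.1325 .105
```

```text
t 4.1333 pos [ 0.5783 -0.134   0.1028] q [-0.28  0.31  0.55  1.76 -0.18  1.11  1.71] F [-0.2  0.8 -0.5] M [-0.01  0.08  0.04] grip 1.001 zyaw 1.387
lin/.025 [-0.09  0.1   0.04] rot [ 0.     -0.0005  0.0028]
```

Emit:
{"api": "play_rows", "payload": {"newtons": 35, "targets": [{"claw":0.3,"linear":[-0.12,0.1,0],"rotation":[0,0,0.003]},{"claw":0.5,"linear":[0,0,0],"rotation":[0,0,0]},{"claw":0.7,"linear":[0,0,0],"rotation":[0,0,0]},{"claw":1,"linear":[0,0,0],"rotation":[0,0,0]},{"claw":1,"linear":[0,0,0],"rotation":[0,0,0]},{"claw":1,"linear":[0,0,0],"rotation":[0,0,0]},{"claw":1,"linear":[0,0,0],"rotation":[0,0,0]},{"claw":1,"linear":[0,0,0],"rotation":[0,0,0]}]}}

```text
time: 4.8
position: [0.5789, -0.1348, 0.1114]
tool_rot: [-1.077, 1.287, 1.068]
ft_force: [1.1, -0.1, -0.8]
grip_width: 0.477
```

```bash
python3 d.py .576 -.1325 .21
```

```text
t 4.8 pos [ 0.5789 -0.1348  0.1114] q [-0.28  0.3   0.55  1.75 -0.17  1.13  1.71] F [ 1.1 -0.1 -0.8] M [0.03 0.06 0.01] grip 0.477 zyaw 1.388
lin/.025 [-3.94  0.11  0.07] rot [ 0.     -0.0007  0.0041]
```

Emit:
{"api": "play_rows", "payload": {"newtons": 35, "targets": [{"claw":1,"linear":[0.25,0.1,0.05],"rotation":[0,0,0.004]},{"claw":1,"linear":[0.1,0,0],"rotation":[0,0,0]},{"claw":1,"linear":[0.03,0,0],"rotation":[0,0,0]},{"claw":1,"linear":[0.03,0,0],"rotation":[0,0,0]},{"claw":1,"linear":[0.03,0,0],"rotation":[0,0,0]}]}}

```text
time: 5.22
position: [0.5788, -0.1332, 0.1033]
tool_rot: [-1.075, 1.287, 1.07]
ft_force: [-0.9, 0.2, 5.0]
grip_width: 0.333
```

```bash
python3 d.py .576 -.1325 .21
```

```text
t 5.2167 pos [ 0.5788 -0.1332  0.1033] q [-0.28  0.31  0.55  1.76 -0.18  1.11  1.71] F [-0.9  0.2  5. ] M [0.02 0.24 0.  ] grip 0.333 zyaw 1.387
lin/.025 [-4.27  0.09  0.01] rot [-0.      0.0003  0.0028]
```

Emit:
{"api": "play_rows", "payload": {"targets": [{"claw":1,"linear":[-0.3,0,0],"rotation":[0,0,0]},{"claw":1,"linear":[-0.7,0,0],"rotation":[0,0,0]},{"claw":1,"linear":[-0.7,0,0],"rotation":[0,0,0]},{"claw":1,"linear":[-0.7,0,0],"rotation":[0,0,0]},{"claw":1,"linear":[-0.7,0,0],"rotation":[0,0,0]},{"claw":1,"linear":[-0.7,0,0],"rotation":[0,0,0]},{"claw":1,"linear":[-0.5,0,0],"rotation":[0,0,0]},{"claw":1,"linear":[0,0,0],"rotation":[0,0,0]}]}}

```text
time: 5.88
position: [0.5739, -0.1321, 0.2108]
tool_rot: [-1.069, 1.297, 1.079]
ft_force: [0.1, -0.4, -1.1]
grip_width: 0.336
```

```bash
python3 d.py .572 .163 .21
```

```text
t 5.8833 pos [ 0.5739 -0.1321  0.2108] q [-0.31  0.22  0.57  1.64 -0.12  1.33  1.67] F [ 0.1 -0.4 -1.1] M [-0.02 -0.05  0.01] grip 0.336 zyaw 1.387
lin/.025 [ 0.03  2.23 11.59] rot [-0.     -0.0009 -0.0055]
```

Emit:
{"api": "play_rows", "payload": {"targets": [{"claw":1,"linear":[0,0.19,1],"rotation":[0,0,0]},{"claw":1,"linear":[0,0.19,1],"rotation":[0,0,0]},{"claw":1,"linear":[0,0.19,1],"rotation":[0,0,0]},{"claw":1,"linear":[0,0.19,1],"rotation":[0,0,0]},{"claw":1,"linear":[0,0.19,1],"rotation":[0,0,0]},{"claw":1,"linear":[0,0.19,1],"rotation":[0,0,0]},{"claw":1,"linear":[0,0.19,1],"rotation":[0,0,0]},{"claw":1,"linear":[0,0.19,1],"rotation":[0,0,0]},{"claw":1,"linear":[0,0.19,1],"rotation":[0,0,0]},{"claw":1,"linear":[0,0.19,1],"rotation":[0,0,0]}]}}

```text
time: 6.72
position: [0.5682, 0.1221, 0.1995]
tool_rot: [-1.057, 1.32, 1.07]
ft_force: [0.1, -0.5, -1.3]
grip_width: 0.339
```

```bash
python3 d.py .572 .163 .205 1.787
```

```text
t 6.7167 pos [0.5682 0.1221 0.1995] q [-0.61  0.21  0.4   1.65 -0.08  1.32  1.18] F [ 0.1 -0.5 -1.3] M [-0.   -0.04  0.06] grip 0.339 zyaw 1.37
lin/.025 [-0.24  0.18  1.63] rot [-0.2654 -0.0049 -0.0143]
```

Emit:
{"api": "play_rows", "payload": {"targets": [{"claw":1,"linear":[-0.2,0.1,0.7],"rotation":[0,-0.005,-0.014]},{"claw":1,"linear":[-0.1,0.05,0.4],"rotation":[-0.07,0,0]},{"claw":1,"linear":[0,0,0],"rotation":[-0.075,0,0]},{"claw":1,"linear":[0,0,0],"rotation":[-0.075,0,0]},{"claw":1,"linear":[0,0,0],"rotation":[-0.05,0,0]},{"claw":1,"linear":[0,0,0],"rotation":[0,0,0]},{"claw":1,"linear":[0,0,0],"rotation":[0,0,0]}]}}

```text
time: 7.3
position: [0.5627, 0.1624, 0.1959]
tool_rot: [-1.39, 1.093, 1.403]
ft_force: [-0.5, -0.1, -1.3]
grip_width: 0.339
```

```bash
python3 d.py .572 .163 .205 1.787; python3 - <<'E'
from h import *
s=get_state();i=get_image('wrist');np.save('s4.npy',s,allow_pickle=True)
cv2.imwrite('pics/w4c.png',cv2.resize(i[120:300,200:440],None,fx=3,fy=3,interpolation=cv2.INTER_CUBIC))
E
```

```text
t 7.3 pos [0.5627 0.1624 0.1959] q [-0.61  0.21  0.33  1.65 -0.07  1.3   1.55] F [-0.5 -0.1 -1.3] M [ 0.08 -0.02 -0.03] grip 0.339 zyaw 1.825
lin/.025 [-0.37 -0.36 -0.07] rot [ 0.024  -0.0019 -0.0097]
```

View pics/w4c.png

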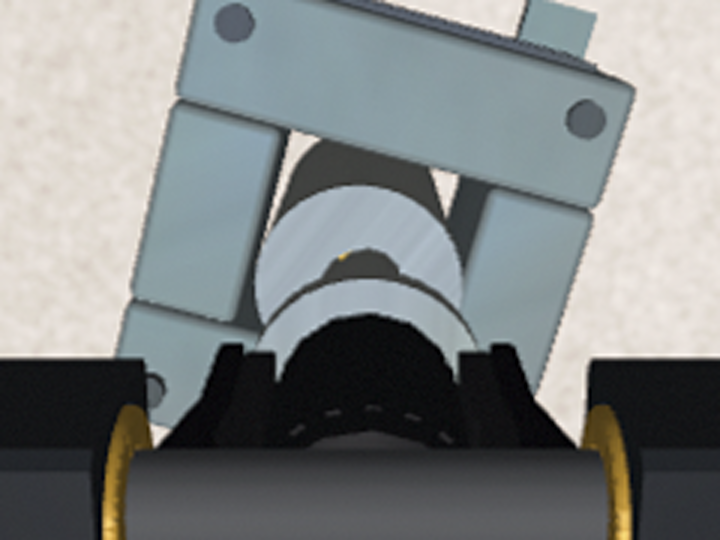

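The picture shows the collar's far edge at wrist pixel (322,213), with the hub and bore beneath it. I'll measure the shaft's offset in the grip from that edge.

```bash
python3 - <<'E'
from h import *
s=np.load('s4.npy',allow_pickle=True).item();Rm=R.from_rotvec(s['tool_rot']).as_matrix()
for u,dz in [((323,213),-.005),((323,213),-.007)]:
    p=onz('wrist',u,s['position'][2]+dz,s);t=Rm.T@(p-s['position']);print(t, 'axis y',t[1]-.02)
# hub far edge check
p=onz('wrist',(200+360/3,120+185/3),.1,s);y=Rm[:,1];print('hub edge',p,'centre',p-.026*y)
E
python3 d.py .572 .163 .2 1.787
```

```text
[0.00528796 0.01890496 0.00043985] axis y -0.0010950443492718474
[0.00727878 0.01828897 0.00044569] axis y -0.001711029580626043
hub edge [0.54728383 0.15659549 0.1       ] centre [0.57244707 0.16312646 0.09960323]
t 7.35 pos [0.5626 0.1623 0.1958] q [-0.61  0.21  0.33  1.65 -0.07  1.3   1.55] F [-0.7 -0.1 -1.8] M [ 0.01 -0.03 -0.02] grip 0.335 zyaw 1.825
lin/.025 [-0.17 -0.37 -0.07] rot [ 0.0239 -0.0019 -0.0099]
```

Emit:
{"api": "play_rows", "payload": {"targets": [{"claw":1,"linear":[0,-0.33,-0.06],"rotation":[0.024,-0.002,-0.01]},{"claw":1,"linear":[0,0,0],"rotation":[0,0,0]},{"claw":1,"linear":[0,0,0],"rotation":[0,0,0]}]}}

```text
time: 7.6
position: [0.5703, 0.1621, 0.1942]
tool_rot: [-1.361, 1.105, 1.363]
ft_force: [0.1, 0.9, -2.3]
grip_width: 0.34
```

```bash
python3 d.py .571 .1628 .171 1.787
```

```text
t 7.6 pos [0.5703 0.1621 0.1942] q [-0.61  0.22  0.34  1.65 -0.08  1.29  1.52] F [ 0.1  0.9 -2.3] M [0.09 0.05 0.03] grip 0.34 zyaw 1.78
lin/.025 [ 0.93 -0.04  0.02] rot [-0.0043 -0.0002 -0.0014]
```

Emit:
{"api": "play_rows", "payload": {"targets": [{"claw":1,"linear":[0.4,-0.03,0.02],"rotation":[-0.004,0,0]},{"claw":1,"linear":[0.4,0,0],"rotation":[0,0,0]},{"claw":1,"linear":[0.3,0,0],"rotation":[0,0,0]},{"claw":1,"linear":[0,0,0],"rotation":[0,0,0]}]}}

```text
time: 7.93
position: [0.5702, 0.1623, 0.1636]
tool_rot: [-1.365, 1.103, 1.369]
ft_force: [0.5, 0.3, -0.7]
grip_width: 0.344
```

```bash
python3 d.py .571 .1628 .151 1.787
```

```text
t 7.9333 pos [0.5702 0.1623 0.1636] q [-0.61  0.24  0.34  1.69 -0.08  1.23  1.53] F [ 0.5  0.3 -0.7] M [ 0.09 -0.15  0.03] grip 0.344 zyaw 1.787
lin/.025 [ 0.5  -0.04  0.01] rot [-0.0003 -0.0003 -0.0022]
```

Emit:
{"api": "play_rows", "payload": {"targets": [{"claw":1,"linear":[0.25,-0.03,0],"rotation":[0,0,-0.002]},{"claw":1,"linear":[0.25,0,0],"rotation":[0,0,0]},{"claw":1,"linear":[0.2,0,0],"rotation":[0,0,0]},{"claw":1,"linear":[0.1,0,0],"rotation":[0,0,0]}]}}

```text
time: 8.27
position: [0.5704, 0.1623, 0.1409]
tool_rot: [-1.367, 1.101, 1.367]
ft_force: [-0.4, 0.1, -1.9]
grip_width: 0.339
```

```bash
python3 d.py .571 .1628 .111 1.787
```

```text
t 8.2667 pos [0.5704 0.1623 0.1409] q [-0.61  0.26  0.33  1.71 -0.09  1.19  1.54] F [-0.4  0.1 -1.9] M [-0.03  0.04  0.02] grip 0.339 zyaw 1.787
lin/.025 [ 1.19 -0.03  0.01] rot [-0.0002 -0.0005 -0.0009]
```

The key has gone into the keyway: the tip is about 30 mm deep and there is no contact force. I'll carry on down.

Emit:
{"api": "play_rows", "payload": {"targets": [{"claw":1,"linear":[0.25,-0.03,0],"rotation":[0,0,0]},{"claw":1,"linear":[0.25,0,0],"rotation":[0,0,0]},{"claw":1,"linear":[0.2,0,0],"rotation":[0,0,0]},{"claw":1,"linear":[0.1,0,0],"rotation":[0,0,0]}]}}

```text
time: 8.6
position: [0.5716, 0.1627, 0.1192]
tool_rot: [-1.367, 1.1, 1.367]
ft_force: [-0.1, 0.3, 3.0]
grip_width: 0.334
```

```bash
python3 d.py .571 .1628 .111 1.787
```

```text
t 8.6 pos [0.5716 0.1627 0.1192] q [-0.6   0.28  0.33  1.73 -0.1   1.15  1.54] F [-0.1  0.3  3. ] M [-0.01  0.2  -0.01] grip 0.334 zyaw 1.787
lin/.025 [0.33 0.02 0.01] rot [-0.0001 -0.0004 -0.0003]
```

Emit:
{"api": "play_rows", "payload": {"newtons": 50, "targets": [{"claw":1,"linear":[0.15,0,0],"rotation":[0,0,0]},{"claw":1,"linear":[0.15,0,0],"rotation":[0,0,0]},{"claw":1,"linear":[0.12,0,0],"rotation":[0,0,0]},{"claw":1,"linear":[0.1,0,0],"rotation":[0,0,0]}]}}

```text
time: 8.93
position: [0.5719, 0.1627, 0.1113]
tool_rot: [-1.366, 1.099, 1.367]
ft_force: [-8.0, -2.4, 21.0]
grip_width: 0.336
```

```bash
python3 d.py .571 .1628 .111 1.787
```

```text
t 8.9333 pos [0.5719 0.1627 0.1113] q [-0.6   0.29  0.33  1.74 -0.1   1.13  1.55] F [-8.  -2.4 21. ] M [-0.6   1.87 -0.01] grip 0.336 zyaw 1.787
lin/.025 [0.01 0.03 0.01] rot [-0.0002  0.0007 -0.0001]
```

Emit:
{"api": "play_rows", "payload": {"targets": [{"claw":1,"linear":[0.08,0.02,0],"rotation":[0,0,0]},{"claw":1,"linear":[0.08,0.02,0],"rotation":[0,0,0]},{"claw":1,"linear":[0.08,0,0],"rotation":[0,0,0]},{"claw":1,"linear":[0.08,0,0],"rotation":[0,0,0]}]}}

```text
time: 9.27
position: [0.572, 0.1627, 0.1114]
tool_rot: [-1.365, 1.094, 1.366]
ft_force: [-4.9, -2.1, 12.4]
grip_width: 0.334
```

```bash
python3 d.py .571 .1628 .111 1.787; python3 - <<'E'
from h import *
a=get_image('side')
for _ in range(8): get_image('scene')
b=get_image('scene')
f=lambda i:cv2.resize(i,(400,300),interpolation=cv2.INTER_CUBIC)
cv2.imwrite('pics/fin.png',np.vstack([np.hstack([f(a[130:235,230:370]),f(b[195:300,300:440])]),np.hstack([f(a),f(b)])]))
E
python3 d.py .571 .1628 .111 1.787
```

```text
t 9.2667 pos [0.572  0.1627 0.1114] q [-0.6   0.29  0.33  1.74 -0.1   1.13  1.55] F [-4.9 -2.1 12.4] M [-0.53  1.32  0.02] grip 0.334 zyaw 1.787
lin/.025 [0.02 0.04 0.01] rot [-0.      0.0022  0.0021]
t 9.7667 pos [0.572  0.1626 0.1114] q [-0.6   0.29  0.33  1.74 -0.1   1.13  1.55] F [-5.6 -0.4 12.1] M [-0.47  1.39 -0.  ] grip 0.335 zyaw 1.787
lin/.025 [0.02 0.04 0.01] rot [-0.0001  0.0022  0.002 ]
```

View pics/fin.png

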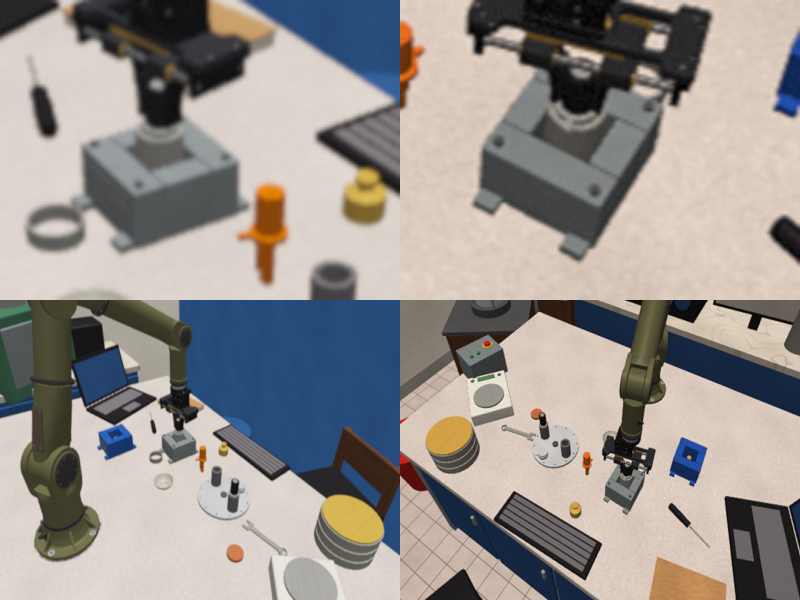

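The collar sits on the hub at the bottom of the pit, the plain shaft is still in its cup, and nothing else has moved. I'll firm up the push for a margin over the spring.

Emit:
{"api": "play_rows", "payload": {"targets": [{"claw":1,"linear":[0.13,0.05,0],"rotation":[0,0,0]},{"claw":1,"linear":[0.15,0.05,0],"rotation":[0,0,0]},{"claw":1,"linear":[0.15,0.05,0],"rotation":[0,0,0]}]}}

```text
time: 10.02
position: [0.572, 0.1627, 0.1113]
tool_rot: [-1.366, 1.085, 1.361]
ft_force: [-5.7, -0.7, 18.5]
grip_width: 0.332
```

```bash
python3 - <<'E'
from h import *
for _ in range(20): get_image('scene')
E
python3 d.py .571 .1628 .111 1.787
```

```text
t 11.0167 pos [0.572  0.1627 0.1114] q [-0.6   0.28  0.33  1.75 -0.11  1.11  1.55] F [-5.1 -0.7 18.3] M [-0.63  1.63  0.06] grip 0.332 zyaw 1.787
lin/.025 [0.01 0.04 0.01] rot [0.     0.0039 0.0078]
```

```bash
python3 -c "
from bench import *
print(close_job())"
```

```text
the job is handed in; nothing more can be done
None
```

The keyed shaft is in the gearbox hub with its collar seated, and I handed the job in with the arm still gripping it and pushing it home. It took about 11 s of the 48 s.

- **Turning the key:** I turned the shaft about 0.40 rad from the camera readings before inserting it. The key went straight into the keyway, so I didn't have to feel for it on the hub's face.
- **Seating:** The tool stopped at z = 0.1114 m against the 0.111 m I expected for fully home. It stayed there as the push varied between 12 and 21 N, more than the 8 N spring. At the end it held 18 N steadily for 1 s.
- **Other things on the bench:** The final pictures show the plain shaft still in its cup and the other objects apparently where they were.
- **Not perfect:** At the end there was still a sideways load of about 5 N and a tool tilt of about 0.014 rad. I had no direct reading of the plunger, so fully home is judged from the height, the force and the pictures.

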